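# Snap the tube guide plate onto the shaker's standoffs

## Robot

A 6-joint arm with a two-finger parallel gripper is mounted at the origin on the work surface. World frame = base frame: x ahead of the robot, y to its left, z up, the work surface at z = 0. Lengths are in m, angles in rad, forces in N, time in s.
With the tool pointing down it reaches from about 0.35 to 0.775 m from the base axis. Payload 5.5 kg.
Tool frame: the origin (TCP) lies at the very end of the fingers, on their centre line; the grasp point (between the pads) lies 19 mm behind it; z points along the fingers, y is the line along which they close (so a half turn about z gives the same grasp; the last joint's range is limited). The gripper opens to 85 mm and grips with 20 to 120 N. Pads are 22 mm wide; open, the fingers measure 114 mm over their backs; the gripper's body (76 mm by 85 mm) begins 54 mm behind the grasp point. The pads swing forward as they close: fully open they stand 13 mm farther back than shut.
Start: joints at [1.076, 0.313, 0.046, 1.304, 0, 1.431], TCP at [0.2, 0.539, 0.231] pointing down, gripper open.
Joint ranges: [-2.76, 2.76], [-0.86, 1.69], [-1.03, 1.26], [-2.2, 2.34], [-1.47, 1.5], [-3.14, 3.14]. Speed limits (rad/s): [2.57, 2.57, 3.14, 3.14, 3.14, 3.14].

## Interface

Orientations are given as a unit quaternion [w, x, y, z].
In Python, from workcell import get_state, read_camera, calibration, hand_in gives the robot as it stands.
- The arm moves only by the tool drive_tool, never from a script. Its argument "deltas" is a list that holds one entry, the list of rows, each a list of 7 numbers: the closure in counts, from 0 (fully open) to 255 (shut), then the shift along the tool's x, y, z in m, then the turn, a rotation vector about the tool's x, y, z in degrees. A call has 1 to 12 rows; each row is the pose to reach, as a shift and turn from the pose commanded when the call began, along the tool's axes at that moment; what a row does not reach only later rows make up. A row lasts 1/8 s, in which the tool goes at most 62.5 mm and 10.7 degrees, less where a joint would pass 70% of its speed; a pose out of reach is approached as far as the arm can. A call with a gripper value outside its range is refused whole. The fingers move at their own pace and stop on an object; "newtons" is the grip in N (left out, the last holds). Time passes only in rows, so rows that repeat a pose let the fingers close. It gives the time, the measured TCP pose, the force, the opening and the grip force at its end, in the units of the state.
- get_state(): the state, without advancing time (a new reading comes with each control period).
- read_camera(name): name is "scene" or "side" or "wrist"; returns (picture, depth): 400x640x3 uint8, red, green, blue; 400x640 float32, m along the optical axis (not along the pixel's ray), 0 where there is no reading.
- calibration(name): a dict with "mtx" (3x3 intrinsics, pixels), "world_from_camera" (4x4, takes a point from camera to world coordinates). Camera axes: x right, y up, looking along -z (the intrinsics and any distortion apply to the point x, -y, -z); pixel columns grow to the right and rows downward; lengths in m; the calibration is good to about 2 mm. The wrist camera is an equidistant fisheye: a pixel r from the principal point sees the ray r / f radians off the axis. A picture is of the moment at which its call begins: read the wrist's pose just before it. calibration takes no time and is no camera call; for the wrist camera it gives the pose at the moment of the call.
- hand_in(): hands the job in; it is judged then, once.
The state is a dict: "clock": time; "joint_pos": joint angles; "qvel": joint speeds; "tau": joint torques, N m; "tcp_pos": TCP position; "orientation": TCP orientation; "wrist_force": force on the tool from outside, world axes, zero at the start; "ft_torque": the same for the moment, N m; "finger_gap": finger opening in m; "grip_force": force on a finger pad.
Only numpy, scipy, OpenCV 4.12 (cv2) and the standard library are available. Lean on these libraries where they do the work, as an engineer would, in place of code of your own. Each camera call takes 0.05 s, during which the arm holds its last target. There are 200 camera calls.

## Task

Fit the green tube guide plate onto the shaker's four snap standoffs, blue-marked corner on the blue standoff: lay it over them, then press its two short ends down by turns, each midway between its two standoffs so that the plate goes down evenly and does not rear up at a corner, until all four have clicked through and the plate sits fully home. Press gently: its mounts must not be strained, so never push the sprung deck down by more than 12 mm, which means that not all four can be forced at once. Let go of the plate, and do not disturb the glassware and bottles round about.

Things in the scene. Friction and masses are not known exactly. Their poses are not given: they have to be found in the camera images.
- plate_grip (a point): Middle of the black lift bar on the green rigid tube guide plate, 34 mm above the plate's underside, over its centre. The bar is 12 mm wide (x), 60 mm long (y), 12 mm high, on a leg at each end. Axes are the plate's: z up, y along the bar. The plate is 110 x 170 x 4 mm (x, y, z), about 0.22 kg, lies flat with the bar up, and has four 22 mm tube openings at x = +-32, y = +-14 mm.
- hole_a (a point): Centre of the plate's snap hole a (11 mm wide) at the plate's underside; x, y = (42, 70) mm in the plate.
- hole_b (a point): Centre of the plate's snap hole b (11 mm wide) at the plate's underside; x, y = (42, -70) mm in the plate.
- hole_c (a point): Centre of the plate's snap hole c (11 mm wide) at the plate's underside; x, y = (-42, 70) mm in the plate.
- hole_d (a point): Centre of the plate's snap hole d (11 mm wide) at the plate's underside; x, y = (-34, -70) mm in the plate. Marked by a blue stripe at this corner.
- press_ac (a point): Place on the plate's upper face to push down that end of the plate, midway between holes a and c: x, y = (0, 48) mm in the plate. Flat and free from 10 mm on the bar's side to the plate's edge, and over x = +-28 mm.
- press_bd (a point): Place on the plate's upper face to push down that end of the plate, midway between holes b and d: x, y = (0, -48) mm in the plate. Flat and free from 10 mm on the bar's side to the plate's edge, and over x = +-28 mm.
- seat_a (a point): Seat (18 mm wide shoulder) of a white snap standoff on the shaker deck, at its axis; the plate's underside rests on it round hole a when home. Axes are the deck's, z up. All four are alike: above the seat stand a pointed 6 mm core, 18 mm tall, and two sprung slippery prongs that bulge to 15 mm width 6.3 mm above the seat.
- seat_b (a point): Seat (18 mm wide shoulder) of a white snap standoff on the shaker deck, at its axis; the plate's underside rests on it round hole b when home. Axes are the deck's, z up. A plate laid on rests on the prongs, its underside about 9 mm above the seats. Going down, each standoff resists with about 6 to 8 N (friction varies), so an end with two takes about 12 to 16 N, then eases.
- seat_c (a point): Seat (18 mm wide shoulder) of a white snap standoff on the shaker deck, at its axis; the plate's underside rests on it round hole c when home. Axes are the deck's, z up. Below about 2 mm above the seat the prongs spring out over the plate's top and pull it home: the click.
- seat_d (a point): Seat (18 mm wide shoulder) of the blue snap standoff on the shaker deck, at its axis; the plate's underside rests on it round hole d when home. Axes are the deck's, z up. The pattern of the standoffs is not symmetric: the plate fits one way round only.
- shaker: White bench shaker, 240 x 280 mm (x, y), fixed; origin under its centre on the bench. Its aluminium deck (190 x 230 mm, over its centre, same axes) is sprung: it sinks straight down under load (see deck) and comes back. Unloaded, the seats are 102 mm above the bench; nothing on it is higher than 121 mm.
- amber_bottle: Amber glass bottle, 70 mm wide, 150 mm tall, loose; origin at the centre of its underside. Leave it alone.
- sample_bottle: White plastic bottle with a blue cap, 60 mm wide, 120 mm tall, loose; origin at the centre of its underside. Leave it alone.
- dark_jar1: Small black jar, 44 mm wide, 70 mm tall, loose; origin at the centre of its underside. Leave it alone.
- dark_jar2: Another small black jar, 44 mm wide, 70 mm tall, loose; origin at the centre of its underside. Leave it alone.
- beaker: Glass beaker, 70 mm wide, 85 mm tall, loose; origin at the centre of its underside. Leave it alone.
- dish: White shallow dish, 90 mm wide, 20 mm tall, loose; origin at the centre of its underside. Leave it alone.
- deck (a joint): How far the shaker's sprung deck has been pushed down (m), 0 when unloaded, 0.0155 at the stop. It carries 3 N unmoved, then sinks 1 mm for every 1.6 N more: 12 mm means about 22 N.

How it is judged:
By the outcome, as a careful person would: the job done as asked, in the order asked, and still so for the second after the job is handed in, with the robot touching nothing.
It also fails if it takes over 51 s, if anything falls off the work surface, if the arm or the gripper's body presses on something with over 40 N, if the wrist force passes 120 N, or if a joint passes its speed limit or range.

## Working session

There is one attempt and no reset: what is moved stays moved. The work goes in short steps, Python scripts to look and compute and a tool call to move; the robot and the scene stay as the last step left them, time stands still between calls to the robot, and variables do not carry over. Pictures are saved under pics/ and viewed, at most 10 in all, crops included, and the job is handed in when it is done.

Besides the shell and the picture viewer there is one more tool, called after "Emit:" by a JSON object that holds its "op" and its "data". drive_tool: Moves the arm, as the interface text tells. Its arguments: {"type":"object","properties":{"deltas":{"type":"array","items":{"type":"array","items":{"type":"array","items":{"type":"number"}}}},"newtons":{"type":"number"}},"required":["deltas"]}

```bash
mkdir -p pics; ls
python3 - <<'E'
from workcell import *
import cv2,numpy as np
print(get_state())
for n in("scene","side"):
    p,d=read_camera(n); cv2.imwrite(f"pics/{n}1.png",p[:,:,::-1]); np.savez(f"pics/{n}1.npz",p=p,d=d); print(n,calibration(n))
E
```

```text
pics
{'clock': 0.0, 'joint_pos': array([1.07640074e+00, 3.13995168e-01, 4.49399796e-02, 1.30360378e+00,
       1.55248923e-05, 1.43118594e+00]), 'qvel': array([-2.38658813e-03,  9.16121143e-04, -1.87692517e-04, -1.44113519e-03,
        2.58283205e-05,  1.39894456e-03]), 'tau': array([-5.74960141e-04, -4.80625999e+01,  2.98529506e+01,  1.92844821e-02,
       -2.02030251e-04,  1.91221929e-06]), 'tcp_pos': array([0.19950435, 0.53871371, 0.23039591]), 'orientation': array([-2.97686440e-04,  1.76463622e-01,  9.84306722e-01, -8.82494539e-04]), 'wrist_force': array([ 0.0247894 ,  1.2571753 , -0.62806794]), 'ft_torque': array([-0.04564476, -0.01349704,  0.04361223]), 'grip_force': 0.0, 'finger_gap': 0.08523742144947426}
scene {'mtx': array([[475.67349365,   0.        , 320.7748092 ],
       [  0.        , 475.67349365, 201.15277583],
       [  0.        ,   0.        ,   1.        ]]), 'world_from_camera': array([[ 0.67328606, -0.51824452,  0.52735993,  1.2156845 ],
       [ 0.73920542,  0.45621282, -0.49542428, -0.72288654],
       [ 0.01616256,  0.72338958,  0.69025089,  0.89107548],
       [ 0.        ,  0.        ,  0.        ,  1.        ]])}
side {'mtx': array([[470.06450243,   0.        , 321.19256428],
       [  0.        , 470.06450243, 195.5449457 ],
       [  0.        ,   0.        ,   1.        ]]), 'world_from_camera': array([[ 0.99084676,  0.11038936, -0.07769742,  0.51477669],
       [-0.13408331,  0.73816217, -0.66116433, -1.03342729],
       [-0.01563222,  0.66553046,  0.74620697,  1.15153523],
       [ 0.        ,  0.        ,  0.        ,  1.        ]])}
```

View pics/scene1.png

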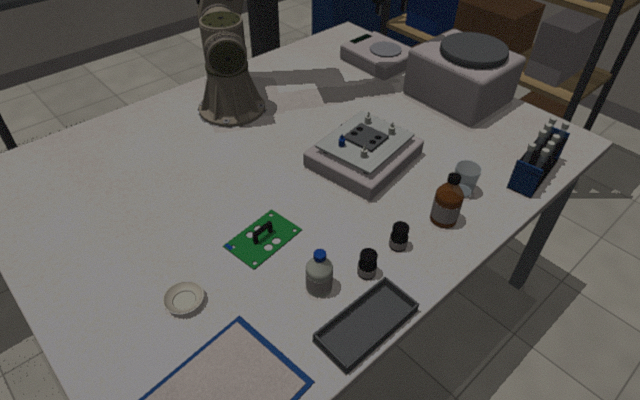

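View pics/side1.png

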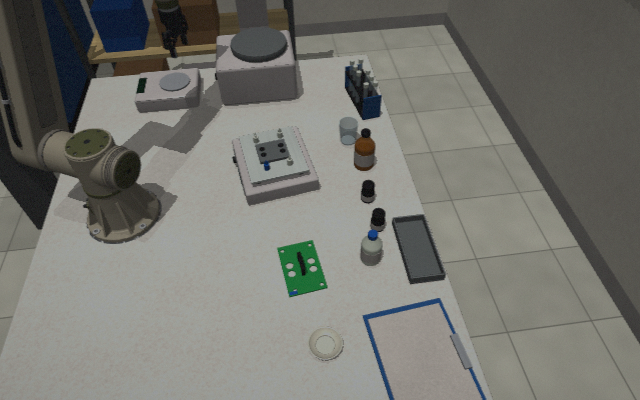

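The scene view shows the plate at about (263,238) with its blue corner at (228,245), and the standoffs at (368,117), (392,127), (342,140 blue) and (364,153). In the side view the plate is at about (302,267), and the standoffs are at (256,138), (280,132), (267,166) and (290,161). Next I'll enlarge both.

Run:
```python
import cv2,numpy as np
a=np.load("pics/scene1.npz")['p'][:,:,::-1]; b=np.load("pics/side1.npz")['p'][:,:,::-1]
f=lambda im,x,y:cv2.resize(im[y:y+60,x:x+80],(400,300),interpolation=cv2.INTER_CUBIC)
t=np.vstack([np.hstack([f(a,223,208),f(a,325,105)]),np.hstack([f(b,262,238),f(b,235,120)])])
cv2.imwrite("pics/c1.png",cv2.convertScaleAbs(t,alpha=1.3))
```

```text
(no output)
```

View pics/c1.png

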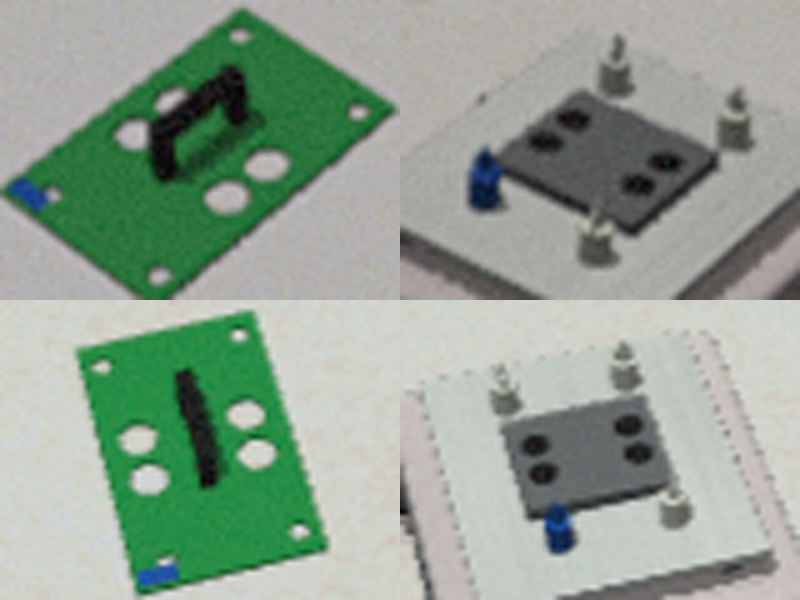

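```bash
cat > h.py <<'E'
import numpy as np
from scipy.optimize import least_squares
from workcell import *
H=np.array([[42,70],[42,-70],[-42,70],[-34,-70]])/1e3
def proj(n,P,cal=None):
    c=cal or calibration(n); q=(np.linalg.inv(c['world_from_camera'])@np.c_[P,np.ones(len(P))].T)[:3].T
    x,y,z=q[:,0],-q[:,1],-q[:,2]; K=c['mtx']
    if n=='wrist':
        r=np.hypot(x,y); th=np.arctan2(r,z); x,y,z=x/r*th,y/r*th,1
    return np.c_[K[0,0]*x/z+K[0,2],K[1,1]*y/z+K[1,2]]
def R(a): return np.array([[np.cos(a),-np.sin(a)],[np.sin(a),np.cos(a)]])
def fit(obs,z,M=H,x0=(.5,.0,0)):
    # obs: list of (name, cal, px)
    def pts(p): return np.c_[M@R(p[2]).T+p[:2],np.full(len(M),z)]
    best=min((least_squares(lambda p:np.concatenate([(proj(n,pts(p),c)-u).ravel() for n,c,u in obs]),(*x0[:2],t)) for t in np.arange(-3,3.2,1.)),key=lambda s:s.cost)
    return best.x,best.fun.round(1)
def crop(p,x0,y0,s): return np.array([x0,y0])+(np.array(p)+.5)/s-.5
E
python3 - <<'E'
from h import *
S,D=calibration('scene'),calibration('side')
ps=crop([[357,112],[158,274],[240,36],[52,194]],223,208,5)
pd=crop([[239,34],[299,231],[101,67],[165,263]],262,238,5)
ss=crop([[337,92],[197,205],[217,38],[86,152]],325,105,5)
sd=crop([[223,46],[275,184],[101,72],[157,208]],235,120,5)
for z,a,b in((.004,ps,pd),(.120,ss,sd)):
    for o in([('scene',S,a)],[('side',D,b)],[('scene',S,a),('side',D,b)]):
        x,r=fit(o,z); print(x[:2].round(4),np.degrees(x[2]).round(2),r)
from scipy.spatial.transform import Rotation as Ro
s=get_state();print(Ro.from_quat(s['orientation'],scalar_first=True).as_matrix().round(3))
c=calibration('wrist');print(c['mtx'],c['world_from_camera'].round(3))
for n,(u,v) in dict(amber=(447,222),beaker=(466,190),jar=(400,247)).items():
    pass
E
```

```text
[ 0.5391 -0.2827] 367.32 [ 0.3 -0.   0.1  0.2  0.1 -0.4 -0.4  0.1]
[ 0.5396 -0.2811] 7.14 [-0.1  0.2 -0.1  0.1  0.  -0.2  0.2 -0. ]
[ 0.5393 -0.2821] 7.24 [ 0.5 -0.1  0.3  0.1  0.3 -0.4 -0.2  0.  -0.2  0.5 -0.2  0.4 -0.1  0.1
  0.2  0.4]
[0.4917 0.1255] 9.02 [ 0.3 -0.2  0.1  0.1 -0.1  0.1 -0.3 -0.1]
[0.4922 0.1241] 9.09 [ 0.1  0.1 -0.1 -0.2 -0.  -0.   0.1  0.1]
[0.4921 0.1249] 9.05 [ 0.2 -0.   0.1  0.2 -0.1  0.2 -0.4  0.1  0.  -0.  -0.2 -0.3 -0.  -0.2
  0.  -0.1]
[[-0.938  0.347 -0.001]
 [ 0.347  0.938 -0.001]
 [ 0.    -0.002 -1.   ]]
[[309.70691629   0.         310.29903577]
 [  0.         309.70691629 200.77595491]
 [  0.           0.           1.        ]] [[ 0.346 -0.906 -0.245  0.137]
 [ 0.938  0.334  0.092  0.562]
 [-0.001 -0.261  0.965  0.374]
 [ 0.     0.     0.     1.   ]]
```

```bash
cat >> h.py <<'E'
from scipy.spatial.transform import Rotation as Ro
def go(xyz,yang):
    """shift/turn (tool axes) from the present pose to xyz, tool down, tool y at yang degrees"""
    s=get_state(); Q=Ro.from_quat(s['orientation'],scalar_first=True)
    y=np.array([np.cos(np.radians(yang)),np.sin(np.radians(yang)),0]); z=np.array([0,0,-1.]); x=np.cross(y,z)
    T=Ro.from_matrix(np.c_[x,y,z])
    print((1e3*Q.inv().apply(np.array(xyz)-s['tcp_pos'])).round(1),'mm',(Q.inv()*T).as_rotvec(degrees=True).round(2),'deg')
E
python3 - <<'E'
from h import *
go((.5,.2,.25),7.2);go((.54,-.1,.2),7.2);go((.5393,-.2821,.14),7.2)
c=calibration('side'); d=np.load('pics/side1.npz')['d']; K=c['mtx']
for n,u,v in(('amber',365,150),('sample',372,240),('j1',378,218),('j2',368,190),('beaker',348,130),('dish',327,345)):
    z=d[v,u]; p=c['world_from_camera']@[(u-K[0,2])/K[0,0]*z,-(v-K[1,2])/K[1,1]*z,-z,1]; print(n,p[:3].round(3))
E
```

```text
[-399.4 -213.3  -19.2] mm [-9.000e-02  4.000e-02  6.247e+01] deg
[-541.2 -480.7   31.2] mm [-9.000e-02  4.000e-02  6.247e+01] deg
[-603.8 -651.6   91.4] mm [-9.000e-02  4.000e-02  6.247e+01] deg
amber [0.794 0.078 0.098]
sample [ 0.74  -0.287  0.103]
j1 [ 0.783 -0.184  0.065]
j2 [ 0.775 -0.07   0.066]
beaker [0.761 0.21  0.076]
dish [ 0.58  -0.526  0.007]
```

Emit:
{"op": "drive_tool", "data": {"deltas": [[[0,-0.057,-0.03,-0.003,0,0,10],[0,-0.114,-0.06,-0.006,0,0,20],[0,-0.171,-0.09,-0.009,0,0,30],[0,-0.228,-0.12,-0.012,0,0,40],[0,-0.285,-0.15,-0.015,0,0,50],[0,-0.342,-0.18,-0.018,0,0,60],[0,-0.399,-0.213,-0.019,0,0,62.5],[0,-0.43,-0.265,-0.005,0,0,62.5],[0,-0.46,-0.318,0.01,0,0,62.5],[0,-0.49,-0.37,0.02,0,0,62.5],[0,-0.515,-0.425,0.03,0,0,62.5],[0,-0.541,-0.48,0.03,0,0,62.5]]]}}

```text
clock: 1.6
tcp_pos: [0.5388, -0.0923, 0.2002]
orientation: [-0.001, 0.661, 0.75, -0.0]
wrist_force: [1.1, 0.3, 0.7]
finger_gap: 0.085
grip_force: 0.0
```

```bash
python3 -c "
from h import *
go((.5393,-.2821,.14),7.2);print(get_state()['clock'],get_state()['tcp_pos'])"
```

```text
[-188.5  -23.1   60. ] mm [-0.1  -0.06 -0.02] deg
1.6 [ 0.53882811 -0.09227894  0.20020521]
```

Emit:
{"op": "drive_tool", "data": {"deltas": [[[0,-0.06,-0.007,0.02,0,0,0],[0,-0.12,-0.015,0.04,0,0,0],[0,-0.181,-0.023,0.06,0,0,0],[0,-0.181,-0.023,0.06,0,0,0],[0,-0.181,-0.023,0.06,0,0,0]]]}}

```text
clock: 2.22
tcp_pos: [0.5388, -0.2728, 0.1408]
orientation: [-0.001, 0.662, 0.75, 0.0]
wrist_force: [0.1, 1.2, 0.6]
finger_gap: 0.0851
grip_force: 0.0
```

```bash
python3 -c "
from h import *
import cv2
c=calibration('wrist');p,d=read_camera('wrist');print(get_state()['tcp_pos'])
np.save('pics/w1c.npy',c['world_from_camera'])
cv2.imwrite('pics/w1.png',p[:,:,::-1])
go((.5393,-.2821,.14),7.2)
P=np.c_[H@R(np.radians(7.2)).T+[.5393,-.2821],np.full(4,.004)];print(proj('wrist',P,c))"
```

```text
[ 0.53919266 -0.27211901  0.14140337]
[-9.9 -1.1  1.4] mm [-0.02 -0.06 -0.01] deg
[[357.10190857 125.69160274]
 [351.8925748  266.94028504]
 [264.12224751 125.71591519]
 [277.17527039 267.04954514]]
```

View pics/w1.png

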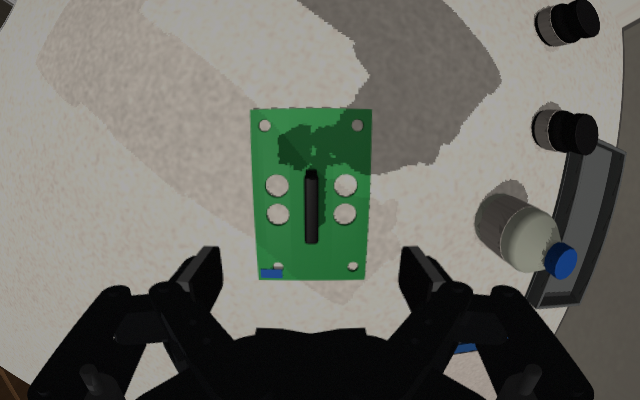

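The wrist view agrees with the estimate to about 1 px: holes at (357,126), (353,266), (265,126) and (278,266), with the bar upright at (311,207). Descending to grasp.

Emit:
{"op": "drive_tool", "data": {"deltas": [[[0,-0.01,-0.001,0.05,0,0,0],[0,-0.01,-0.001,0.09,0,0,0],[0,-0.01,-0.001,0.125,0,0,0],[0,-0.01,-0.001,0.125,0,0,0],[255,-0.01,-0.001,0.125,0,0,0],[255,-0.01,-0.001,0.125,0,0,0],[255,-0.01,-0.001,0.125,0,0,0],[255,-0.01,-0.001,0.125,0,0,0],[255,-0.01,-0.001,0.125,0,0,0],[255,-0.01,-0.001,0.125,0,0,0],[255,-0.01,-0.001,0.125,0,0,0]]], "newtons": 50}}

```text
clock: 3.65
tcp_pos: [0.5402, -0.2834, 0.0174]
orientation: [0.001, 0.662, 0.75, 0.0]
wrist_force: [-0.3, 1.2, 5.0]
finger_gap: 0.0114
grip_force: 49.6
```

Emit:
{"op": "drive_tool", "data": {"deltas": [[[255,0,0,-0.03,0,0,0],[255,0,0,-0.08,0,0,0],[255,0,0,-0.13,0,0,0],[255,0,0,-0.17,0,0,0],[255,0,0,-0.17,0,0,0]]]}}

```text
clock: 4.28
tcp_pos: [0.5413, -0.2843, 0.19]
orientation: [0.003, 0.662, 0.75, 0.0]
wrist_force: [-0.5, -1.2, -2.3]
finger_gap: 0.0111
grip_force: 49.2
```

```bash
python3 -c "
from h import *
print(get_state()['tcp_pos']);go((.4921,.1249,.19),9.05)"
```

```text
[ 0.54127466 -0.28432051  0.18995169]
[412.2   2.2  -1.8] mm [ 0.27  0.25 -1.89] deg
```

Emit:
{"op": "drive_tool", "data": {"deltas": [[[255,0.03,0,0,0,0,0],[255,0.08,0,0,0,0,0],[255,0.13,0,0,0,0,-1],[255,0.18,0,0,0,0,-1.9],[255,0.23,0,0,0,0,-1.9],[255,0.28,0.001,0,0,0,-1.9],[255,0.33,0.002,0,0,0,-1.9],[255,0.375,0.002,0,0,0,-1.9],[255,0.412,0.002,0,0.2,0.2,-1.9],[255,0.412,0.002,0,0.2,0.2,-1.9],[255,0.412,0.002,0,0.2,0.2,-1.9]]]}}

```text
clock: 5.65
tcp_pos: [0.4894, 0.1257, 0.1851]
orientation: [-0.003, 0.649, 0.761, -0.001]
wrist_force: [0.4, -0.1, -2.0]
finger_gap: 0.0111
grip_force: 49.1
```

```bash
python3 -c "
from h import *
import cv2
C={}
for n in('scene','side','wrist'):
    c=calibration(n);p,d=read_camera(n);np.savez('pics/%s2.npz'%n,p=p,d=d,w=c['world_from_camera'])
    C[n]=p[:,:,::-1]
print(get_state()['tcp_pos']);go((.4921,.1249,.19),9.05)
f=lambda im,x,y,w,h:cv2.resize(im[y:y+h,x:x+w],(400,300),interpolation=cv2.INTER_CUBIC)
t=np.vstack([np.hstack([f(C['scene'],305,65,120,90),f(C['side'],215,85,120,90)]),np.hstack([f(C['wrist'],220,90,180,135),f(C['wrist'],220,170,180,135)])])
cv2.imwrite('pics/c2.png',cv2.convertScaleAbs(t,alpha=1.3))
"
```

```text
[0.49011103 0.12498723 0.18593046]
[-0.4  1.9 -4.1] mm [-0.25 -0.2  -0.07] deg
```

View pics/c2.png

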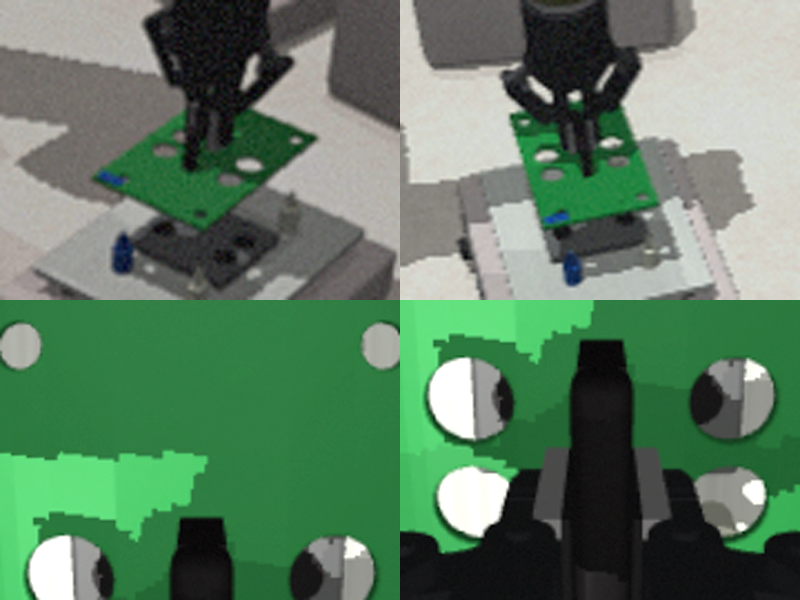

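```bash
python3 -c "
from h import *
c={'mtx':calibration('wrist')['mtx'],'world_from_camera':np.load('pics/wrist2.npz')['w']}
M=np.array([[42,70],[-42,70],[32,14],[-32,14]])/1e3
u=np.r_[crop([[382,46],[20,46]],220,90,400/180),crop([[733,99],[470,98]],220,170,400/180)]
P=lambda p:np.c_[M@R(p[2]).T+p[:2],np.full(4,p[3])]
s=least_squares(lambda p:(proj('wrist',P(p),c)-u).ravel(),(.49,.125,.158,.17))
print(s.x.round(4),np.degrees(s.x[2]),s.fun.round(1))
p=s.x
Q=np.c_[H@R(p[2]).T+p[:2],np.full(4,p[3])]
for n,x0,y0,k in(('scene',305,65,0),('side',215,85,400)):
    print(n,((proj(n,Q)-[x0,y0]+.5)*10/3-.5+[k,0]).round(0).tolist())
"
```

```text
[0.5484 0.1495 0.708  0.2021] 40.56549743194404 [ 60.2 -53.6  56.8  41.6 -63.3 -37.6 -60.   33.4]
scene [[339.0, 104.0], [340.0, 201.0], [237.0, 96.0], [240.0, 192.0]]
side [[619.0, 62.0], [723.0, 122.0], [557.0, 103.0], [667.0, 162.0]]
```

```bash
cat > f.py <<'E'
from h import *
c={'mtx':calibration('wrist')['mtx'],'world_from_camera':np.load('pics/wrist2.npz')['w']}
M=np.array([[42,70],[-42,70],[32,14],[-32,14]])/1e3
u=np.r_[crop([[382,46],[20,46]],220,90,400/180),crop([[333,99],[70,98]],220,170,400/180)]
P=lambda p:np.c_[M@R(p[2]).T+p[:2],np.full(4,p[3])]
s=least_squares(lambda p:(proj('wrist',P(p),c)-u).ravel(),(.49,.125,.158,.17))
print(s.x.round(4),np.degrees(s.x[2]),s.fun.round(1))
p=s.x
Q=np.c_[H@R(p[2]).T+p[:2],np.full(4,p[3])]
for n,x0,y0,k in(('scene',305,65,0),('side',215,85,400)):
    print(n,((proj(n,Q)-[x0,y0]+.5)*10/3-.5+[k,0]).round(0).tolist())
E
python3 f.py
```

```text
[0.4888 0.1268 0.1586 0.1709] 9.086901094678288 [ 0.  -0.3  0.2 -0.2 -0.4  0.1  0.1  0.4]
scene [[298.0, 141.0], [202.0, 216.0], [215.0, 106.0], [124.0, 180.0]]
side [[608.0, 106.0], [642.0, 197.0], [524.0, 123.0], [562.0, 214.0]]
```

Emit:
{"op": "drive_tool", "data": {"deltas": [[[255,-0.002,0.003,0.01,-0.2,-0.2,0],[255,-0.002,0.003,0.022,-0.2,-0.2,0],[255,-0.002,0.003,0.034,-0.2,-0.2,0],[255,-0.002,0.003,0.034,-0.2,-0.2,0],[255,-0.002,0.003,0.034,-0.2,-0.2,0]]]}}

```text
clock: 6.42
tcp_pos: [0.4934, 0.1246, 0.1525]
orientation: [-0.0, 0.649, 0.761, 0.0]
wrist_force: [-0.5, 1.0, -2.1]
finger_gap: 0.0106
grip_force: 49.1
```

```bash
python3 -c "
from h import *
import cv2
C={}
for n in('scene','side','wrist'):
    c=calibration(n);p,d=read_camera(n);np.savez('pics/%s3.npz'%n,p=p,d=d,w=c['world_from_camera'])
    C[n]=p[:,:,::-1]
print(get_state()['tcp_pos']);go((.4921,.1249,.15),9.05)
f=lambda im,x,y,w,h:cv2.resize(im[y:y+h,x:x+w],(400,300),interpolation=cv2.INTER_CUBIC)
t=np.vstack([np.hstack([f(C['scene'],318,85,100,75),f(C['side'],225,100,100,75)]),np.hstack([f(C['wrist'],220,90,180,135),f(C['wrist'],220,170,180,135)])])
cv2.imwrite('pics/c3.png',cv2.convertScaleAbs(t,alpha=1.4))
"
```

```text
[0.49372365 0.12469908 0.15297093]
[ 0.5 -1.6  3. ] mm [ 0.06 -0.01  0.03] deg
```

View pics/c3.png

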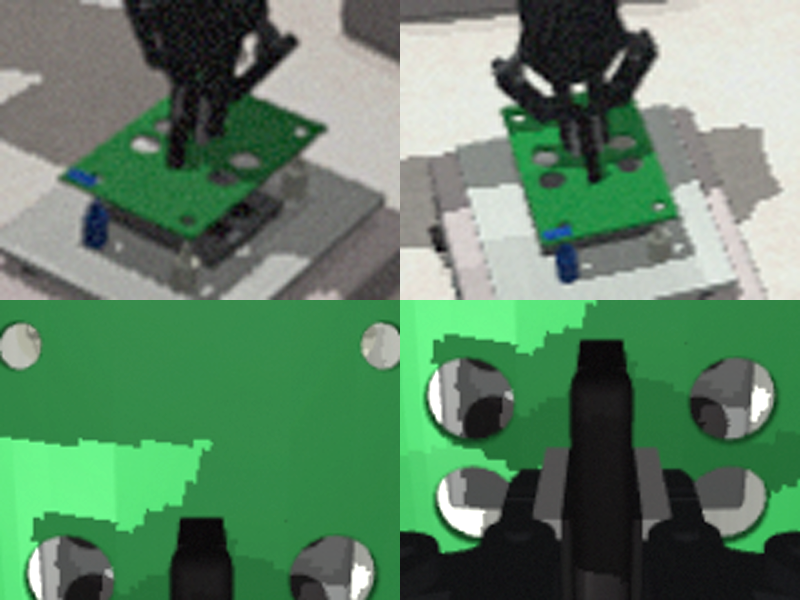

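Run:
```python
from h import *
c={'mtx':calibration('wrist')['mtx'],'world_from_camera':np.load('pics/wrist3.npz')['w']}
M=np.array([[42,70],[-42,70],[32,14],[-32,14]])/1e3
u=np.r_[crop([[382,46],[20,46]],220,90,400/180),crop([[333,99],[70,98]],220,170,400/180)]
P=lambda p:np.c_[M@R(p[2]).T+p[:2],np.full(4,p[3])]
p=least_squares(lambda p:(proj('wrist',P(p),c)-u).ravel(),(.49,.125,.158,.17)).x
print(p.round(4),np.degrees(p[2]))
T=np.array([[32,14],[32,-14],[-32,14],[-32,-14]])/1e3
us=crop([[187,220],[301,131],[245,160],[222,178],[146,146]],318,85,4); Ms=np.r_[H[[1,0]],T[[0,1,3]]]
ud=crop([[258,207],[120,117],[229,164],[221,143],[145,158],[153,180]],225,100,4); Md=np.r_[H[[1,2]],T[[1,0,2,3]]]
for z in(p[3],p[3]-.0015):
  W=lambda M,p:np.c_[M@R(p[2]).T+p[:2],np.full(len(M),z)]
  fs=lambda q:(proj('scene',W(Ms,q))-us).ravel(); fd=lambda q:(proj('side',W(Md,q))-ud).ravel()
  for f in(fs,fd,lambda q:np.r_[fs(q),fd(q)]):
    s=least_squares(f,p[:3]); print(z.round(4),s.x[:2].round(4),np.degrees(s.x[2]).round(2),s.fun.round(1))
```

```text
[0.4927 0.1263 0.1595 0.138 ] 9.13689093866807
0.138 [0.4905 0.1259] 8.94 [ 0.   0.4 -0.1 -0.1 -0.   0.1  0.   0.1  0.  -0.5]
0.138 [0.4932 0.1278] 8.58 [ 0.   0.  -0.1  0.1  0.2  0.1  0.2 -0.2 -0.  -0.  -0.3  0. ]
0.138 [0.492  0.1262] 8.57 [ 0.3  0.5  0.5  0.2  0.4  0.3  0.4  0.3  0.5 -0.4 -0.3  0.4 -0.4  0.4
 -0.2  0.4 -0.1  0.2 -0.4  0.3 -0.7  0.4]
0.1365 [0.4891 0.1275] 8.92 [ 0.   0.3 -0.1 -0.  -0.   0.1  0.   0.1  0.1 -0.5]
0.1365 [0.4932 0.1295] 8.6 [-0.  -0.  -0.1  0.1  0.1  0.1  0.2 -0.2 -0.  -0.  -0.3  0. ]
0.1365 [0.4914 0.1276] 8.53 [ 0.5  0.7  0.6  0.4  0.6  0.5  0.6  0.4  0.7 -0.2 -0.6  0.4 -0.6  0.5
 -0.4  0.5 -0.3  0.3 -0.5  0.4 -0.8  0.5]
```

The plate hangs about 15 mm above the tips and is within about 1 mm of its target in x and y. I'll lower it past the core tips, watching the force.

Emit:
{"op": "drive_tool", "data": {"deltas": [[[255,0,-0.0006,0.006,0,0,0],[255,-0.0004,-0.0006,0.012,0,0,0],[255,-0.0004,-0.0006,0.016,0,0,0],[255,-0.0004,-0.0006,0.019,0,0,0],[255,-0.0004,-0.0006,0.019,0,0,0]]]}}

```text
clock: 7.2
tcp_pos: [0.4927, 0.1252, 0.1336]
orientation: [-0.001, 0.649, 0.761, 0.001]
wrist_force: [-1.5, 5.0, 1.1]
finger_gap: 0.0113
grip_force: 49.7
```

Emit:
{"op": "drive_tool", "data": {"deltas": [[[255,0.0012,-0.0002,0,0,0,0],[255,0.0012,-0.0002,0,0,0,0]]]}}

```text
clock: 7.45
tcp_pos: [0.4925, 0.1255, 0.1335]
orientation: [-0.0, 0.649, 0.761, 0.0]
wrist_force: [0.1, 3.5, 0.8]
finger_gap: 0.0107
grip_force: 49.3
```

```bash
python3 -c "
from h import *
import cv2
C={}
for i in range(4):
  s=get_state(); 
  for n in('wrist',):
    p,d=read_camera(n); C[n]=p[:,:,::-1]
  print(s['tcp_pos'].round(4),s['wrist_force'].round(1),s['ft_torque'].round(2))
for n in('scene','side'): C[n]=read_camera(n)[0][:,:,::-1]
f=lambda im,x,y,w,h:cv2.resize(im[y:y+h,x:x+w],(400,300),interpolation=cv2.INTER_CUBIC)
t=np.vstack([np.hstack([f(C['scene'],318,95,100,75),f(C['side'],225,105,100,75)]),np.hstack([f(C['wrist'],215,95,40,30),f(C['wrist'],370,95,40,30)])])
cv2.imwrite('pics/c4.png',cv2.convertScaleAbs(t,alpha=1.6))
"
```

```text
[0.4925 0.1255 0.1335] [0.1 3.5 0.8] [0.62 0.16 0.  ]
[0.4925 0.1255 0.1335] [-0.8  2.6  1. ] [ 0.67  0.08 -0.04]
[0.4926 0.1255 0.1335] [-0.2  3.7  0.3] [ 0.71  0.13 -0.09]
[0.4925 0.1255 0.1335] [-1.   3.7  0.3] [0.74 0.13 0.03]
```

View pics/c4.png

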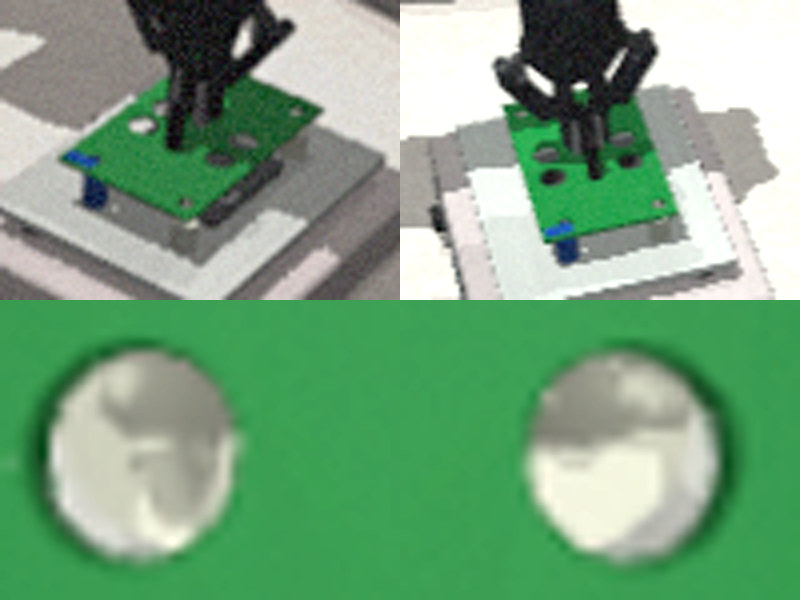

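Emit:
{"op": "drive_tool", "data": {"deltas": [[[255,0.0015,0,0,0,0,0],[255,0.0015,0,0,0,0,0]]]}}

```text
clock: 8.0
tcp_pos: [0.492, 0.1262, 0.1332]
orientation: [0.0, 0.649, 0.761, -0.001]
wrist_force: [-0.2, -0.2, -1.9]
finger_gap: 0.0111
grip_force: 49.1
```

Emit:
{"op": "drive_tool", "data": {"deltas": [[[255,0.0003,0,0.001,0,0,0],[255,0.0003,0,0.0025,0,0,0],[255,0.0003,0,0.0025,0,0,0]]]}}

```text
clock: 8.38
tcp_pos: [0.492, 0.1271, 0.1308]
orientation: [-0.0, 0.649, 0.761, 0.0]
wrist_force: [-0.4, 1.2, -0.7]
finger_gap: 0.0111
grip_force: 49.2
```

Emit:
{"op": "drive_tool", "data": {"deltas": [[[255,0.0003,0,0.001,0,0,0],[255,0.0003,0,0.002,0,0,0],[255,0.0003,0,0.002,0,0,0]]]}}

```text
clock: 8.75
tcp_pos: [0.492, 0.1276, 0.1291]
orientation: [-0.0, 0.649, 0.761, 0.0]
wrist_force: [-1.2, 2.3, 2.3]
finger_gap: 0.0112
grip_force: 49.6
```

Emit:
{"op": "drive_tool", "data": {"deltas": [[[200,0,0,0,0,0,0],[100,0,0,0,0,0,0],[100,0,0,0,0,0,0],[100,0,0,-0.02,0,0,0],[100,0,0,-0.06,0,0,0],[255,0,0,-0.09,0,0,0],[255,0,0,-0.09,0,0,0],[255,0,0,-0.09,0,0,0]]]}}

```text
clock: 9.75
tcp_pos: [0.4918, 0.1272, 0.2183]
orientation: [-0.0, 0.649, 0.761, -0.0]
wrist_force: [-0.9, -0.4, -0.0]
finger_gap: 0.0002
grip_force: 0.0
```

```bash
python3 -c "
from h import *
import cv2
print(get_state()['tcp_pos'].round(4),get_state()['wrist_force'].round(1))
C={}
for n in('scene','side','wrist'):
    c=calibration(n);p,d=read_camera(n);np.savez('pics/%s5.npz'%n,p=p,d=d,w=c['world_from_camera'])
    C[n]=p[:,:,::-1]
f=lambda im,x,y,w,h:cv2.resize(im[y:y+h,x:x+w],(400,300),interpolation=cv2.INTER_CUBIC)
t=np.vstack([np.hstack([f(C['scene'],325,95,80,60),f(C['side'],235,115,80,60)]),np.hstack([f(C['wrist'],240,110,160,120),f(C['wrist'],240,190,160,120)])])
cv2.imwrite('pics/c5.png',cv2.convertScaleAbs(t,alpha=1.5))
"
```

```text
[0.4918 0.1272 0.2183] [-0.9 -0.4 -0. ]
```

View pics/c5.png

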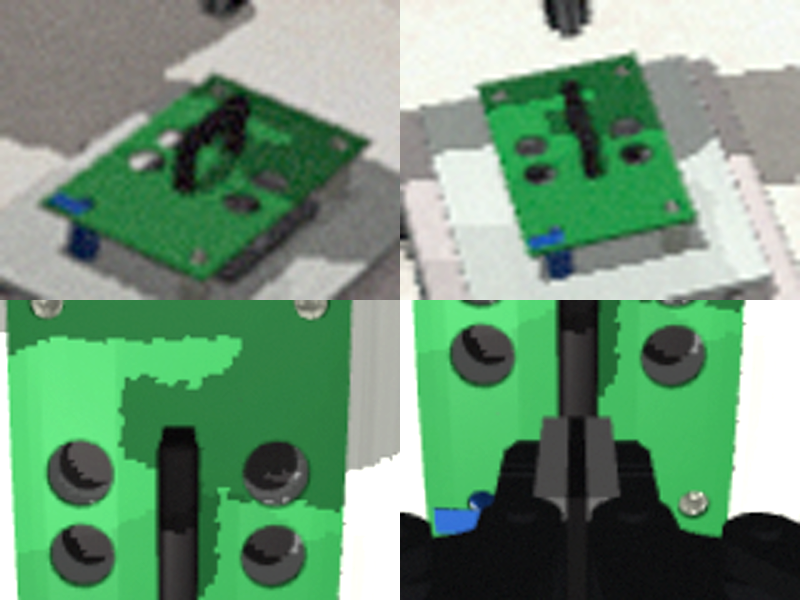

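Run:
```python
from h import *
S,D=calibration('scene'),calibration('side')
T=np.array([[32,14],[32,-14],[-32,14],[-32,-14]])/1e3
us=crop([[338,145],[199,257],[221,94],[273,181],[241,203],[146,161]],325,95,5); Ms=np.r_[H[:3],T[[0,1,3]]]
ud=crop([[223,71],[271,207],[100,97],[225,128],[236,153],[130,146],[140,174]],235,115,5); Md=np.r_[H[:3],T]
z=.115
W=lambda M,p:np.c_[M@R(p[2]).T+p[:2],np.full(len(M),z)]
fs=lambda q:(proj('scene',W(Ms,q))-us).ravel(); fd=lambda q:(proj('side',W(Md,q))-ud).ravel()
for f in(fs,fd,lambda q:np.r_[fs(q),fd(q)]):
    s=least_squares(f,(.49,.12,.15)); print(s.x[:2].round(4),np.degrees(s.x[2]).round(2),s.fun.round(1))
p=np.array([.4921,.1255]);
for y in(.054,-.056): 
    q=p+R(np.radians(9.05))@[0,y]; print(q); go((*q,.13),9.05)
```

```text
[0.4895 0.1297] 8.56 [ 0.3 -0.  -0.2  0.2 -0.3 -0.5 -0.5  0.1  0.2  0.2  0.5 -0. ]
[0.4907 0.1308] 8.71 [-0.3  0.1 -0.   0.1 -0.  -0.2  0.2 -0.2 -0.1  0.2  0.2  0.1 -0.1  0. ]
[0.4901 0.1299] 8.59 [ 0.5  0.   0.1  0.2 -0.2 -0.4 -0.3  0.2  0.4  0.3  0.7  0.  -0.4  0.3
 -0.2  0.3 -0.2 -0.1  0.  -0.  -0.2  0.4  0.   0.3 -0.2  0.2]
[0.483606   0.17882778]
[52.2  0.8 87.6] mm [-0.14 -0.01  0.02] deg
[0.50090859 0.07019712]
[-57.8   0.7  87.6] mm [-0.14 -0.01  0.02] deg
```

Run:
```python
from h import *
for n in('wrist','scene','side'):
    f=np.load(f'pics/{n}5.npz'); im=f['p'].astype(int); d=f['d']; K=calibration(n)['mtx']
    v,u=np.mgrid[:400,:640]; x=(u-K[0,2])/K[0,0]; y=(v-K[1,2])/K[1,1]
    if n=='wrist':
        r=np.hypot(x,y)+1e-9; k=np.tan(r)/r; x,y=x*k,y*k
    P=np.dstack([x*d,-y*d,-d,np.ones_like(d)])@f['w'].T; P=P[...,:3]
    g=(im[...,1]>1.5*im[...,0])&(im[...,1]>1.3*im[...,2])&(d>0)&(abs(P[...,2]-.115)<.015)&(np.hypot(P[...,0]-.49,P[...,1]-.127)<.11)
    A=np.c_[P[g][:,:2]-[.4905,.1285],np.ones(g.sum())]; co=np.linalg.lstsq(A,P[g][:,2],rcond=None)[0]; print(n,g.sum(),'slope x,y,z0',co.round(4), 'centroid',P[g].mean(0).round(4))
    L=(P[...,:2]-[.4905,.1285])@R(np.radians(8.8))
    h=P[...,2]-(co[2]+(P[...,0]-.4905)*co[0]+(P[...,1]-.1285)*co[1])
    # green extent and tips
    q=L[g]; print(' extent',np.percentile(q,[.5,99.5],axis=0).round(4).tolist())
    for i,nm in enumerate('abcd'):
        m=(np.hypot(*(L-H[i]).transpose(2,0,1))<.009)&(d>0)&(h>-.02)&~g
        t=m&(h>.001)
        if t.sum(): print(' ',nm,t.sum(),'tip local off mm',(1e3*(L[t].mean(0)-H[i])).round(1),'h',(1e3*h[t].max()).round(1), 'nongreen centre',(1e3*(L[m].mean(0)-H[i])).round(1))
```

```text
wrist 18387 slope x,y,z0 [0.0007 0.0013 0.1154] centroid [0.4874 0.1503 0.1155]
 extent [[-0.0543, -0.0748], [0.0542, 0.0865]]
  a 17 tip local off mm [-0.8  2.5] h 5.4 nongreen centre [0.5 2.6]
  b 18 tip local off mm [0.4 3.8] h 5.8 nongreen centre [0.5 1.1]
  c 18 tip local off mm [0.5 1.8] h 5.2 nongreen centre [-0.9  2.4]
  d 29 tip local off mm [-3.1  0.1] h 4.9 nongreen centre [-2.8  0.6]
scene 1075 slope x,y,z0 [ 0.001  -0.0007  0.1153] centroid [0.4958 0.1211 0.1154]
 extent [[-0.0553, -0.085], [0.0548, 0.0831]]
  a 3 tip local off mm [ 0.9 -1.5] h 6.9 nongreen centre [ 1.8 -1. ]
  b 4 tip local off mm [-1.3 -2.4] h 3.5 nongreen centre [ 1.4 -2.5]
  c 4 tip local off mm [-1.1 -0.5] h 6.2 nongreen centre [-0.6 -0.2]
  d 4 tip local off mm [-1.6 -0.7] h 2.4 nongreen centre [-0.1 -3.6]
side 976 slope x,y,z0 [ 0.0018 -0.0014  0.1149] centroid [0.4914 0.1258 0.1149]
 extent [[-0.0532, -0.0829], [0.0543, 0.0887]]
  a 3 tip local off mm [1.  2.1] h 4.6 nongreen centre [0.2 2. ]
  b 1 tip local off mm [1.6 3.2] h 3.5 nongreen centre [ 0.6 -1.1]
  c 1 tip local off mm [-4.7  1.5] h 1.3 nongreen centre [-0.2  4.5]
  d 4 tip local off mm [ 0.3 -3.1] h 4.2 nongreen centre [-0.6 -2.1]
```

All four tips poke about 5 mm through the level plate (top at z≈0.1154), and no other corner or hole is off. Next is the ac end with closed fingers.

Emit:
{"op": "drive_tool", "data": {"deltas": [[[255,0.03,-0.0005,0.02,0,0,0],[255,0.056,-0.0007,0.06,0,0,0],[255,0.056,-0.0007,0.092,0,0,0],[255,0.056,-0.0007,0.098,0,0,0],[255,0.056,-0.0007,0.101,0,0,0],[255,0.056,-0.0007,0.103,0,0,0],[255,0.056,-0.0007,0.105,0,0,0],[255,0.056,-0.0007,0.107,0,0,0],[255,0.056,-0.0007,0.107,0,0,0]]]}}

```text
clock: 11.02
tcp_pos: [0.4834, 0.1825, 0.1127]
orientation: [0.001, 0.649, 0.761, 0.001]
wrist_force: [1.9, -1.1, 4.0]
finger_gap: -0.0
grip_force: 1.6
```

Emit:
{"op": "drive_tool", "data": {"deltas": [[[255,0,0,0.001,0,0,0],[255,0,0,0.002,0,0,0],[255,0,0,0.003,0,0,0],[255,0,0,0.004,0,0,0],[255,0,0,0.004,0,0,0]]]}}

```text
clock: 11.65
tcp_pos: [0.4834, 0.1826, 0.1089]
orientation: [0.001, 0.649, 0.761, 0.001]
wrist_force: [-0.6, -0.4, 8.0]
finger_gap: 0.0001
grip_force: 4.2
```

Emit:
{"op": "drive_tool", "data": {"deltas": [[[255,0,0,0.001,0,0,0],[255,0,0,0.002,0,0,0],[255,0,0,0.003,0,0,0],[255,0,0,0.004,0,0,0],[255,0,0,0.004,0,0,0]]]}}

```text
clock: 12.28
tcp_pos: [0.4836, 0.1828, 0.1055]
orientation: [0.001, 0.649, 0.761, 0.001]
wrist_force: [-0.9, -0.4, 10.4]
finger_gap: -0.0001
grip_force: 4.7
```

Emit:
{"op": "drive_tool", "data": {"deltas": [[[255,0,0,0.001,0,0,0],[255,0,0,0.002,0,0,0],[255,0,0,0.003,0,0,0],[255,0,0,0.003,0,0,0]]]}}

```text
clock: 12.78
tcp_pos: [0.4836, 0.1828, 0.1022]
orientation: [0.001, 0.649, 0.761, 0.001]
wrist_force: [-0.3, -0.0, 8.3]
finger_gap: -0.0001
grip_force: 4.7
```

Emit:
{"op": "drive_tool", "data": {"deltas": [[[255,0,0,0.001,0,0,0],[255,0,0,0.002,0,0,0],[255,0,0,0.003,0,0,0],[255,0,0,0.003,0,0,0]]]}}

```text
clock: 13.28
tcp_pos: [0.4837, 0.1828, 0.0997]
orientation: [0.001, 0.649, 0.761, 0.001]
wrist_force: [-1.6, -0.8, 13.2]
finger_gap: -0.0
grip_force: 6.6
```

Emit:
{"op": "drive_tool", "data": {"deltas": [[[255,0,0,-0.02,0,0,0],[255,0,0,-0.06,0,0,0],[255,-0.03,0,-0.1,0,0,0],[255,-0.07,0,-0.1,0,0,0],[255,-0.108,0,-0.1,0,0,0],[255,-0.108,0,-0.1,0,0,0],[255,-0.108,0,-0.1,0,0,0]]]}}

```text
clock: 14.15
tcp_pos: [0.499, 0.0762, 0.1974]
orientation: [-0.001, 0.649, 0.761, -0.0]
wrist_force: [0.1, 0.2, 0.4]
finger_gap: 0.0001
grip_force: 0.0
```

```bash
cat > plane.py <<'E'
from h import *
import sys
for n in('wrist','scene','side'):
    w=calibration(n)['world_from_camera']; im,d=read_camera(n); im=im.astype(int); K=calibration(n)['mtx']
    v,u=np.mgrid[:400,:640]; x=(u-K[0,2])/K[0,0]; y=(v-K[1,2])/K[1,1]
    if n=='wrist':
        r=np.hypot(x,y)+1e-9; k=np.tan(r)/r; x,y=x*k,y*k
    P=(np.dstack([x*d,-y*d,-d,np.ones_like(d)])@w.T)[...,:3]
    g=(im[...,1]>1.5*im[...,0])&(im[...,1]>1.3*im[...,2])&(d>0)&(abs(P[...,2]-.110)<.02)&(np.hypot(P[...,0]-.49,P[...,1]-.127)<.11)
    L=(P[g][:,:2]-[.4908,.129])@R(np.radians(9)); A=np.c_[L,np.ones(len(L))]; co=np.linalg.lstsq(A,P[g][:,2],rcond=None)[0]
    print(n,g.sum(),'top z at a,b,c,d mm',(1e3*(np.c_[H,np.ones(4)]@co)).round(1))
s=get_state();print(s['clock'],s['tcp_pos'].round(4),s['wrist_force'].round(1))
E
python3 plane.py; python3 -c "
from h import *
q=np.array([.4908,.129])+R(np.radians(9))@[0,-.054]; go((*q,.116),9.05)"
```

```text
wrist 25726 top z at a,b,c,d mm [107.4 115.5 107.5 115.6]
scene 1009 top z at a,b,c,d mm [106.9 115.5 106.8 115.4]
side 866 top z at a,b,c,d mm [106.2 115.1 106.2 115.1]
14.3 [0.4992 0.0768 0.1977] [-0.3  0.4  0.3]
[-1.2 -0.1 81.7] mm [-0.03 -0.03  0.1 ] deg
```

The ac end has clicked: its top is at about 107 mm, and bd is still at 115. Now the bd end.

Emit:
{"op": "drive_tool", "data": {"deltas": [[[255,-0.001,0,0.04,0,0,0],[255,-0.001,0,0.07,0,0,0],[255,-0.001,0,0.08,0,0,0],[255,-0.001,0,0.083,0,0,0],[255,-0.001,0,0.085,0,0,0],[255,-0.001,0,0.087,0,0,0],[255,-0.001,0,0.088,0,0,0],[255,-0.001,0,0.089,0,0,0],[255,-0.001,0,0.089,0,0,0]]]}}

```text
clock: 15.42
tcp_pos: [0.5006, 0.075, 0.11]
orientation: [0.001, 0.649, 0.761, 0.001]
wrist_force: [-0.8, 0.8, 6.3]
finger_gap: 0.0004
grip_force: 3.1
```

Emit:
{"op": "drive_tool", "data": {"deltas": [[[255,0,0,0.001,0,0,0],[255,0,0,0.002,0,0,0],[255,0,0,0.003,0,0,0],[255,0,0,0.003,0,0,0]]]}}

```text
clock: 15.92
tcp_pos: [0.5008, 0.075, 0.1075]
orientation: [0.001, 0.649, 0.761, 0.001]
wrist_force: [-1.7, 2.1, 9.1]
finger_gap: 0.0003
grip_force: 4.9
```

Emit:
{"op": "drive_tool", "data": {"deltas": [[[255,0,0,0.001,0,0,0],[255,0,0,0.002,0,0,0],[255,0,0,0.003,0,0,0],[255,0,0,0.003,0,0,0]]]}}

```text
clock: 16.42
tcp_pos: [0.5011, 0.0749, 0.1049]
orientation: [0.001, 0.649, 0.761, 0.001]
wrist_force: [-3.1, 1.1, 11.3]
finger_gap: -0.0002
grip_force: 5.7
```

Emit:
{"op": "drive_tool", "data": {"deltas": [[[255,0,0,0.001,0,0,0],[255,0,0,0.002,0,0,0],[255,0,0,0.002,0,0,0]]]}}

```text
clock: 16.8
tcp_pos: [0.5011, 0.0748, 0.1023]
orientation: [0.001, 0.649, 0.761, 0.001]
wrist_force: [-0.1, -0.2, 6.4]
finger_gap: -0.0
grip_force: 3.6
```

Past the peak. I'll press a little further to be sure it is home, then check.

Emit:
{"op": "drive_tool", "data": {"deltas": [[[255,0,0,0.001,0,0,0],[255,0,0,0.002,0,0,0],[255,0,0,0.003,0,0,0],[255,0,0,0.003,0,0,0]]]}}

```text
clock: 17.3
tcp_pos: [0.5011, 0.0748, 0.0998]
orientation: [0.001, 0.649, 0.761, 0.001]
wrist_force: [-1.6, -0.2, 11.6]
finger_gap: 0.0003
grip_force: 5.5
```

Emit:
{"op": "drive_tool", "data": {"deltas": [[[255,0,0,-0.02,0,0,0],[255,0,0,-0.06,0,0,0],[255,0.02,0,-0.11,0,0,0],[255,0.06,0,-0.11,0,0,0],[255,0.06,0,-0.11,0,0,0],[255,0.06,0,-0.11,0,0,0]]]}}

```text
clock: 18.05
tcp_pos: [0.49, 0.1338, 0.2075]
orientation: [-0.0, 0.649, 0.761, -0.0]
wrist_force: [-0.3, 0.5, -0.1]
finger_gap: 0.0001
grip_force: 0.0
```

```bash
python3 plane.py; python3 -c "
from h import *
import cv2
C={n:read_camera(n)[0][:,:,::-1] for n in('scene','side','wrist')}
f=lambda im,x,y,w,h:cv2.resize(im[y:y+h,x:x+w],(400,300),interpolation=cv2.INTER_CUBIC)
t=np.vstack([np.hstack([f(C['scene'],325,95,80,60),f(C['side'],235,115,80,60)]),np.hstack([f(C['wrist'],240,110,160,120),f(C['scene'],0,0,640,400)])])
cv2.imwrite('pics/c6.png',cv2.convertScaleAbs(t,alpha=1.5))
"
```

```text
wrist 17769 top z at a,b,c,d mm [106.9 106.6 107.  106.6]
scene 1094 top z at a,b,c,d mm [106.2 106.7 106.4 106.9]
side 979 top z at a,b,c,d mm [105.8 106.2 105.9 106.2]
18.2 [0.4902 0.1333 0.2074] [ 0.1  0.6 -0.2]
```

View pics/c6.png

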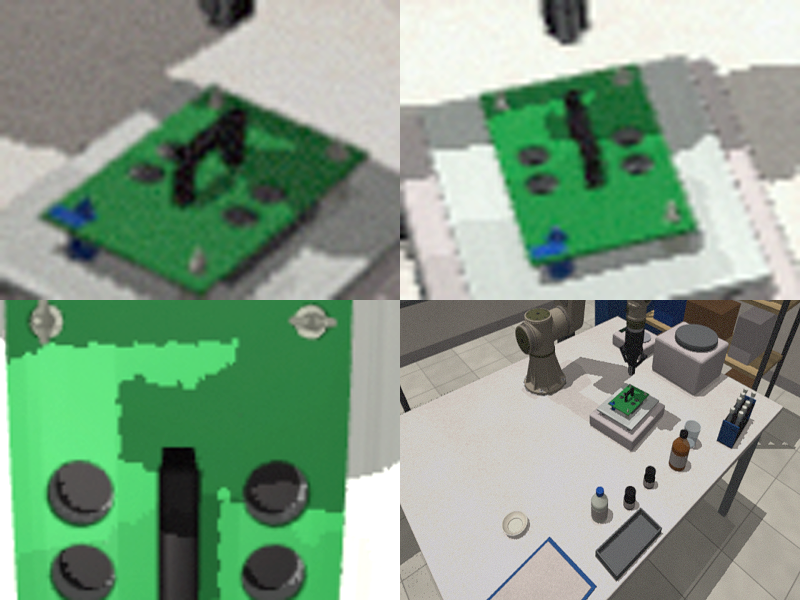

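The prongs now show over the plate's top at all four corners, and the plate is level at about 106.4 mm (home is 106). I'll give ac one light re-press, since it was last loaded while the plate was tilted.

Emit:
{"op": "drive_tool", "data": {"deltas": [[[255,0.046,0,0.03,0,0,0],[255,0.048,0,0.08,0,0,0],[255,0.048,0,0.098,0,0,0],[255,0.048,0,0.101,0,0,0],[255,0.048,0,0.104,0,0,0],[255,0.048,0,0.107,0,0,0],[255,0.048,0,0.107,0,0,0]]]}}

```text
clock: 19.23
tcp_pos: [0.4831, 0.1813, 0.1024]
orientation: [0.0, 0.649, 0.761, 0.001]
wrist_force: [-3.1, -1.0, 6.4]
finger_gap: 0.0004
grip_force: 3.5
```

Emit:
{"op": "drive_tool", "data": {"deltas": [[[255,0,0,-0.01,0,0,0],[255,0,0,-0.05,0,0,0],[255,0,0,-0.1,0,0,0],[255,0,0,-0.12,0,0,0],[255,0,0,-0.12,0,0,0],[255,0,0,-0.12,0,0,0]]]}}

```text
clock: 19.98
tcp_pos: [0.4825, 0.1814, 0.2204]
orientation: [-0.0, 0.649, 0.761, -0.0]
wrist_force: [0.2, -0.1, 0.2]
finger_gap: -0.0
grip_force: 0.0
```

```bash
python3 plane.py; python3 -c "
from workcell import *
print(hand_in())"
```

```text
wrist 11057 top z at a,b,c,d mm [106.9 106.1 106.9 106.2]
scene 1116 top z at a,b,c,d mm [106.2 106.7 106.2 106.8]
side 979 top z at a,b,c,d mm [105.9 106.3 105.9 106.2]
20.125 [0.482  0.1813 0.2197] [ 0.6 -0.1 -0.4]
the job is handed in; nothing more can be done
None
```

The plate is snapped home on all four standoffs with its blue corner on the blue standoff, level within about 1 mm of measurement noise; press readings stayed at or below about 13 N (deck down roughly 8 mm by calculation), the arm is clear, the bottles and glassware were left alone, and the job was handed in at about 20 s.

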